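Hold the moulded wax block ready over its tin

TASK

Lift the honey-coloured wax block out of its open mould, carry it over the top of the egg rack, and stop with it hovering level about 15 mm above the rim of the green tin, centred and with its long side along the tin's long side, so that I can slip a sheet of paper under it. Finish still holding it there, motionless: do not put it down, let go or let it touch the tin. Do not touch the rack or its eggs, and leave the tin and the other things where they stand.

Things in the scene. Friction and masses are not known exactly. Their poses are not given: they have to be found in the camera images.
- block: honey-coloured wax block, honeycomb pattern on top: 84 (its x) x 44 (its y) x 41 mm high, about 0.14 kg, loose. Origin: centre of its underside, z up. It stands in the mould cavity, underside 8 mm above the counter; its upper 22 mm stand proud of the mould: grip it there across its 44 mm width (fingers on its +y and -y sides) and lift straight up
- mould: lower half of an aluminium mould, fixed: 130 (x) x 90 (y) x 26 mm high, with an open cavity 18 mm deep (87 x 47 mm) that holds the block, cavity floor 8 mm above the counter. Two pins, 8 mm thick, stand 8 mm above its top at x = +55 and -55 mm, y = 0. Origin: centre of its underside. It stands left or right of the egg rack
- tin: green open tin, loose, about 0.4 kg: 112 (its x, the long side) x 72 (its y) x 50 mm high outside, walls 4 mm, mouth 104 x 64 mm. Origin at the centre of its underside, z up, rim 50 mm above the origin. It stands on the counter across the egg rack from the mould
- rack: wooden egg rack fixed to the counter between mould and tin: 270 (its x) x 75 mm (its y), board top 66 mm above the counter, with five eggs along its x axis whose tops are 107 mm above the counter. Origin at the centre of its underside, on the counter
- canister: bystander: round black canister with a wooden lid, 85 mm in diameter, 119 mm high, loose, beyond the far end of the rack. Origin at the centre of its underside
- pineapple: bystander: white ceramic pineapple, 90 mm in diameter, 152 mm high, loose. Origin at the centre of its underside
- mould_top: bystander: the other half of the aluminium mould, already taken off, empty, lying cavity up: 130 x 90 x 30 mm, loose. Origin at the centre of its underside
Not all that is in view belongs to the job. What is meant by the block is not grey or purple, and is the larger of those in its own colour.

How it is judged (in metres and radians):
On the way, in this order (a step that is already met when the one before it is completed fails the run):
1. the block is lifted clear of the mould (z of block in the frame of mould above 0.04 m and contact force between block and mould below 0.1 N), for 0.05 s.
2. the block passes over the egg rack (height (world z) of block above 0.105 m and y of block in the frame of rack between -0.05 and 0.05 m and x of block in the frame of rack between -0.2 and 0.2 m), for 0.02 s.
At the end, for the whole second after the job is handed in: The fingers hold the block at rest, underside 4 to 28 mm above the tin's rim, centre within 10 mm of the tin's, long axes within 0.14 rad, tilt under 0.12 rad, touching neither tin nor rack; tin upright; tin and bystanders within 20 mm of their start (z of block in the frame of tin between 0.054 and 0.078 m and horizontal distance between block and tin below 0.01 m and angle between the x axis of block and the x axis of tin, either way round below 0.14 rad and angle between block's own z axis and vertical below 0.12 rad and angle between tin's own z axis and vertical below 0.05 rad and contact force between block and the fingers above 1 N and contact force between block and tin below 0.1 N and contact force between block and rack below 0.1 N and linear speed of block below 0.02 m/s and angular speed of block below 0.1 rad/s and height (world z) of tin below 0.005 m and distance of each of tin, canister, pineapple, mould_top from where it was at the start of the episode below 0.02 m); the arm keeps its last pose, push and grip.
It fails at once if the block touches the tin (contact force between block and tin above 0.5 N).
It fails at once if the egg rack or its eggs are touched (contact force between any of the arm, the fingers, block and rack above 1 N).
It fails at once if the tin or a bystander is shifted by more than 20 mm (distance of any of tin, canister, pineapple, mould_top from where it was at the start of the episode above 0.02 m).
It also fails if it takes over 42 s, if anything falls off the work surface, if the arm or the gripper's body presses on something with over 40 N, if the wrist force passes 120 N, or if a joint passes its speed limit or range.

ROBOT

A 6-joint arm with a two-finger parallel gripper is mounted at the origin on the work surface. World frame = base frame: x ahead of the robot, y to its left, z up, the work surface at z = 0. Lengths are in mm, angles in rad, forces in N, time in s.
With the tool pointing down it reaches from about 300 to 775 mm from the base axis. Payload 14.6 kg.
Tool frame: the origin (TCP) lies between the finger pads; the fingertips stand 8 mm ahead of it and the grasp point (between the pads) lies 11 mm behind it; z points along the fingers, y is the direction in which the jaws open and shut (so a half turn about z gives the same grasp; the last joint's range is limited). The gripper opens to 94 mm and grips with 3 to 60 N. Pads are 16 mm wide; open, the fingers measure 119 mm over their backs; the gripper's body (75 mm by 177 mm) begins 78 mm behind the grasp point.
Start: joints at [-1.23, 0.3, 1.521, -0, 1.321, -0.067], TCP at [218.117, -504.89, 213.446] pointing down, gripper open.
Joint ranges: [-3.03, 3.03], [-0.79, 2.21], [0.23, 2.52], [-1.04, 4.18], [0, 3.07], [-2.55, 2.55]. Speed limits (rad/s): [2.22, 2.22, 2.57, 3.14, 3.14, 3.14].

INTERFACE

Orientations are given as [roll, pitch, yaw] about the fixed x, y, z axes, in that order (R = Rz(yaw) Ry(pitch) Rx(roll)).
In Python, from cell import manip gives the robot as it stands. The module is installed in compiled form; this text tells all that it offers.
- The arm moves only by the tool send_rows, never from a script. Its argument "series" is a list that holds one entry, the list of rows, each a list of 5 numbers: the opening, from 0 (shut) to 1 (fully open), then the shift along the tool's x, y, z in mm, then the turn about the tool's z in degrees. In form: [[[gripper, dx, dy, dz, roll], ...]]. A call has 1 to 10 rows; each row is the pose to reach, as a shift and turn from the pose commanded when the call began, along the tool's axes at that moment; what a row does not reach only later rows make up. A row lasts 1/10 s, in which the tool goes at most 50 mm and 8.59 degrees, less where a joint would pass 70% of its speed; a pose out of reach is approached as far as the arm can. A call with a gripper value outside its range is refused whole. The fingers move at their own pace and stop on an object; "newtons" is the grip in N (left out, the last holds). Time passes only in rows, so rows that repeat a pose let the fingers close. It gives the time, the measured TCP pose, the force and the opening at its end, in the units of the state.
- manip.read_state(): the state, without advancing time (a new reading comes with each control period).
- manip.camera(name): name is "scene" or "top" or "wrist"; returns a dict with "img" (400x640x3 uint8, red, green, blue), "vfov" (degrees; the focal length in pixels is half the picture's height over the tangent of half this angle, whatever the lens; pixels are square), "cx", "cy" (the principal point, pixels), "pose" (4x4, takes a point from camera to world coordinates); the wrist camera has in their place "T_tool_cam" (4x4, takes a point from camera to tool coordinates, whose origin is the TCP and whose axes are the flange's). Camera axes: x right, y down, z forward; pixel columns grow to the right and rows downward; lengths in mm; the calibration is good to about 2 mm. A picture is of the moment at which its call begins: read the wrist's pose just before it. There is no depth.
- manip.sign_off(): hands the job in, once; it reports no verdict.
Trained networks look in a picture, given as the dict that the camera call returned (one of the last four; its "shot" number tells which), for a name from the list of things; names that differ only in an ending like _2 or _b are one class to them, and where a whole thing is asked for, a point or a joint stands for the part that bears it (a point fixed in the world has none). Each returns a list of dicts, best first, with "conf" (0 to 1); they miss things now and then, are a little off and sometimes report something else, mostly with a low value. They report only what shows in the picture. A call takes as long as a camera call. They do not tell look-alikes from the thing itself.
- manip.find_in(target, picture): "rect" ([left, top, width, height] in pixels, round what is visible of it).
- manip.silhouettes(target, picture): "pixels" (400x640 bool, what is visible of it) and "rect" ([left, top, width, height] in pixels, round what is visible of it).
The state is a dict: "clock": time; "joints": joint angles; "qd": joint speeds; "effort": joint torques, N m; "eef_pos": TCP position; "eef_rot": TCP orientation; "wrist_force": force on the tool from outside, world axes, zero at the start; "moment": the same for the moment, N m; "finger_gap": finger opening in mm.
Only numpy, scipy, OpenCV 4.12 (cv2) and the standard library are available. Lean on these libraries where they do the work, as an engineer would, in place of code of your own. Each camera call takes 0.05 s, during which the arm holds its last target. There are 200 camera calls.

## Working session

There is one attempt and no reset: what is moved stays moved. The work goes in short steps, Python scripts to look and compute and a tool call to move; the robot and the scene stay as the last step left them, time stands still between calls to the robot, and variables do not carry over. Pictures are saved under pics/ and viewed, about 8 in all and at most 12, crops included, and the job is handed in when it is done.

Besides the shell and the picture viewer there is one more tool, called after "Emit:" by a JSON object that holds its "api" and its "payload". send_rows: Moves the arm, as the interface text tells. Its arguments: {"type":"object","properties":{"series":{"type":"array"},"newtons":{"type":"number"}},"required":["series"]}

```bash
mkdir -p pics
cat > h.py <<'E'
import numpy as np, cv2
from cell import manip
from scipy.spatial.transform import Rotation as R
def f(p): return p["img"].shape[0]/2/np.tan(np.radians(p["vfov"])/2)
def campose(p,st):
    if "pose" in p: return np.array(p["pose"])
    T=np.eye(4);T[:3,:3]=R.from_euler('xyz',st["eef_rot"]).as_matrix();T[:3,3]=st["eef_pos"]
    return T@np.array(p["T_tool_cam"])
def to_z(p,T,uv,z):
    uv=np.atleast_2d(uv).astype(float);d=np.c_[(uv[:,0]-p["cx"])/f(p),(uv[:,1]-p["cy"])/f(p),np.ones(len(uv))]@T[:3,:3].T
    return T[:3,3]+d*((z-T[2,3])/d[:,2])[:,None]
def proj(p,T,X):
    q=(np.atleast_2d(X)-T[:3,3])@T[:3,:3];return q[:,:2]/q[:,2:]*f(p)+[p["cx"],p["cy"]]
def rect(p,T,mask,z):
    c=max(cv2.findContours(mask.astype(np.uint8),0,1)[0],key=cv2.contourArea)[:,0]
    r=cv2.minAreaRect(to_z(p,T,c,z)[:,:2].astype(np.float32));return r
E
cat > a.py <<'E'
from h import *
st=manip.read_state();print({k:np.round(v,3) for k,v in st.items()})
H=dict(block=49,mould=26,tin=50,rack=66,canister=119,pineapple=152,mould_top=30)
for n in("top","scene"):
    p=manip.camera(n);T=campose(p,st);cv2.imwrite(f"pics/{n}.png",p["img"][...,::-1]);print(n,np.round(T,3).tolist(),f(p),p["cx"],p["cy"])
    for k,z in H.items():
        for d in manip.silhouettes(k,p)[:3]:
            print(k,round(d["conf"],2),d["rect"],[np.round(v,2) for v in rect(p,T,d["pixels"],z)])
E
python3 a.py
```

```text
{'clock': np.float64(0.0), 'joints': array([-1.23 ,  0.3  ,  1.522, -0.   ,  1.321, -0.067]), 'qd': array([ 0.001, -0.002,  0.   , -0.   ,  0.001, -0.001]), 'effort': array([-1.0000e-03, -5.3181e+01, -3.5274e+01,  7.1000e-02,  2.4000e-02,
       -0.0000e+00]), 'eef_pos': array([ 218.028, -504.634,  212.876]), 'eef_rot': array([-3.14 , -0.   ,  0.408]), 'wrist_force': array([-0.114, -0.43 , -0.616]), 'moment': array([-0.004,  0.017, -0.025]), 'finger_gap': np.float64(93.593)}
top [[0.02, -0.984, 0.179, 348.889], [-1.0, -0.019, 0.007, 11.7], [-0.003, -0.179, -0.984, 1077.035], [0.0, 0.0, 0.0, 1.0]] 402.84762436398586 317.92837465253587 202.06000246300803
block 0.96 [409.2, 146.7, 27.4, 34.6] [array([ 648.6 , -254.12]), array([82.07, 54.56]), np.float64(43.9)]
block 0.85 [358.6, 219.0, 21.4, 20.5] [array([ 471.94, -111.76]), array([54.75, 32.52]), np.float64(40.15)]
block 0.83 [430.7, 276.7, 24.1, 9.6] [array([ 345.92, -289.71]), array([29.52, 62.82]), np.float64(1.14)]
mould 0.83 [392.3, 192.2, 61.4, 59.7] [array([ 489.65, -258.88]), array([ 95.47, 139.92]), np.float64(50.05)]
tin 0.79
[... 1003 characters left out ...]
), array([68.69, 70.91]), np.float64(2.92)]
mould 0.55 [213.7, 160.1, 50.6, 30.7] [array([ 509.47, -251.03]), array([125.43, 139.92]), np.float64(49.07)]
tin 0.8 [393.7, 204.0, 30.7, 45.8] [array([626.09, 264.28]), array([ 74.63, 167.01]), np.float64(87.69)]
rack 0.7 [301.6, 147.2, 54.9, 72.1] [array([495.11,  33.45]), array([102.35, 373.05]), np.float64(83.61)]
canister 0.91 [265.6, 201.6, 40.9, 63.8] [array([803.66,  -0.87]), array([190.17,  84.39]), np.float64(17.2)]
pineapple 0.76 [468.5, 183.8, 43.4, 60.7] [array([655.12, 426.47]), array([ 75.77, 238.92]), np.float64(75.36)]
mould_top 0.89 [145.0, 163.0, 50.8, 35.1] [array([ 594.84, -423.24]), array([168.46, 109.76]), np.float64(11.57)]
```

```bash
python3 -c "
import cv2
a=cv2.imread('pics/top.png')[90:300,100:500];cv2.imwrite('pics/top2.png',cv2.resize(a,None,fx=2,fy=2,interpolation=2))"
```

```text
(no output)
```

View pics/top2.png

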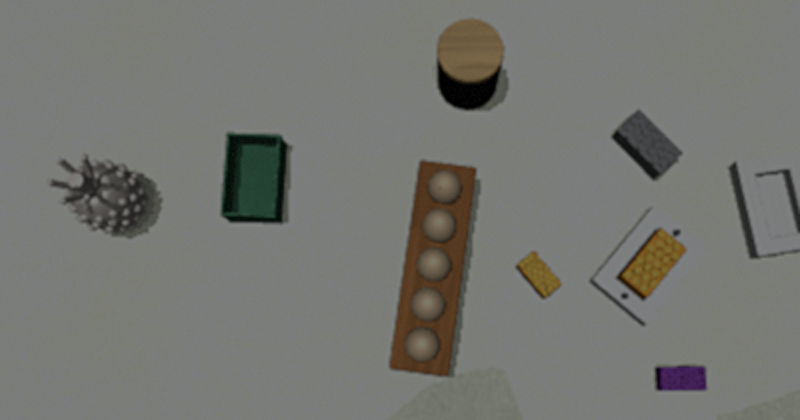

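The large honey block sits in the mould at about (426,221) in the full top image. The smaller honey decoy is at (369,227), and the grey and purple blocks are separate. The tin is at about (227,178). Next I'll measure the block by colour.

```bash
cat > b.py <<'E'
from h import *
st=manip.read_state();p=manip.camera("top");T=campose(p,st)
hsv=cv2.cvtColor(p["img"],cv2.COLOR_RGB2HSV)
m=cv2.inRange(hsv,(14,140,70),(30,255,255));m[:, :395]=0;m[:,460:]=0
print("block",rect(p,T,m,46), m.sum()/255)
g=cv2.inRange(hsv,(65,90,20),(95,255,255));g[:,:200]=0;g[:,260:]=0
print("tin",rect(p,T,g,50))
print(np.degrees(st["eef_rot"]))
E
python3 b.py
```

```text
block ((492.39703369140625, -260.8235778808594), (42.41913986206055, 82.07316589355469), 50.127784729003906) 520.0
tin ((594.5520629882812, 261.1191711425781), (72.38731384277344, 113.90806579589844), 88.7651138305664)
[-1.79998653e+02 -1.24202841e-03  2.33621535e+01]
```

Emit:
{"api": "send_rows", "payload": {"series": [[[1,20,-7,0,6],[1,60,-20,0,13],[1,105,-35,0,20],[1,150,-50,0,28],[1,195,-65,0,36],[1,240,-80,0,44],[1,280,-93,0,51],[1,315,-104,0,57],[1,340,-112,0,62],[1,349,-115,0,63.5]]]}}

```text
clock: 1.85
eef_pos: [494.5, -259.0, 213.3]
eef_rot: [-3.141, 0.0, -0.701]
wrist_force: [-0.3, 0.4, 0.1]
finger_gap: 94.0
```

Emit:
{"api": "send_rows", "payload": {"series": [[[1,0,0,0,0],[1,0,0,0,0],[1,0,0,0,0]]]}}

```text
clock: 2.15
eef_pos: [492.4, -261.5, 213.5]
eef_rot: [3.141, -0.0, -0.701]
wrist_force: [0.1, 0.1, 0.3]
finger_gap: 93.7
```

```bash
cat > c.py <<'E'
from h import *
import sys
st=manip.read_state();p=manip.camera("wrist");T=campose(p,st)
print(st["clock"],st["eef_pos"],np.degrees(st["eef_rot"]),st["finger_gap"])
cv2.imwrite(f"pics/{sys.argv[1]}.png",p["img"][...,::-1])
hsv=cv2.cvtColor(p["img"],cv2.COLOR_RGB2HSV)
m=cv2.inRange(hsv,(14,140,60),(30,255,255))
print("block@49",rect(p,T,m,49), m.sum()/255, cv2.boundingRect(m)); print("cam",np.round(T,2).tolist())
for d in manip.silhouettes("block",p)[:2]: print(d["conf"],d["rect"],rect(p,T,d["pixels"],49))
E
python3 c.py w1
```

```text
2.15 [ 492.36514547 -261.52215071  213.49872612] [ 1.79994467e+02 -2.60536308e-03 -4.01411491e+01] 93.71199787461934
block@49 ((493.3122863769531, -263.5587158203125), (42.53303527832031, 83.98552703857422), 50.6781005859375) 6739.0 (44, 146, 596, 246)
cam [[-0.64, -0.74, -0.18, 542.14], [-0.76, 0.63, 0.15, -304.2], [0.0, 0.23, -0.97, 384.35], [0.0, 0.0, 0.0, 1.0]]
0.88 [162.1, 21.9, 91.9, 66.3] ((649.668212890625, -266.3619384765625), (87.53855895996094, 44.957420349121094), 42.84393310546875)
0.79 [392.5, 230.4, 62.6, 61.8] ((366.3736572265625, -326.1329040527344), (37.76929473876953, 8.382026672363281), 8.736543655395508)
```

View pics/w1.png

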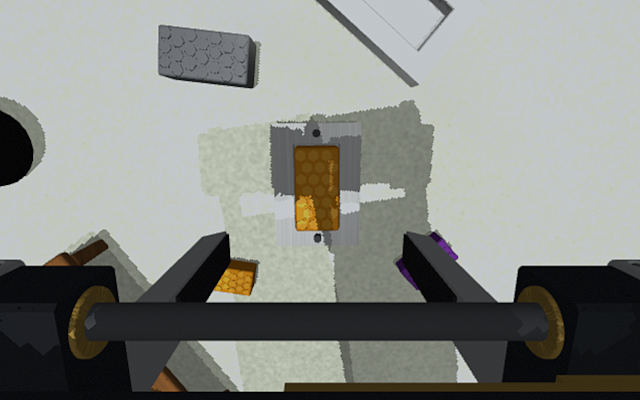

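Viewed 2 pictures. The wrist view shows the block at (317,188), in line with the tool, with the two pins at (316,133) and (318,238). The top and wrist estimates agree to 3 mm, so I'm descending.

Emit:
{"api": "send_rows", "payload": {"series": [[[1,1.5,0.5,20,0],[1,1.5,0.5,50,0],[1,1.5,0.5,85,0],[1,1.5,0.5,115,0],[1,1.5,0.5,140,0],[1,1.5,0.5,157,0],[1,1.5,0.5,168,0],[1,1.5,0.5,174,0],[1,1.5,0.5,176,0],[1,1.5,0.5,176,0]]]}}

```text
clock: 3.25
eef_pos: [493.9, -262.5, 37.9]
eef_rot: [-3.141, -0.001, -0.701]
wrist_force: [0.4, 0.2, -0.2]
finger_gap: 94.0
```

Emit:
{"api": "send_rows", "payload": {"series": [[[1,0,0,0,0],[1,0,0,0,0],[0.3,0,0,0,0],[0.3,0,0,0,0],[0.3,0,0,0,0],[0.3,0,0,0,0],[0.3,0,0,0,0],[0.3,0,0,0,0]]], "newtons": 20}}

```text
clock: 4.05
eef_pos: [493.7, -262.2, 37.4]
eef_rot: [3.142, 0.0, -0.7]
wrist_force: [0.2, -0.3, -0.1]
finger_gap: 49.4
```

Emit:
{"api": "send_rows", "payload": {"series": [[[0.3,0,0,0,0],[0.3,0,0,0,0],[0.3,0,0,0,0],[0.3,0,0,0,0]]]}}

```text
clock: 4.45
eef_pos: [493.7, -262.3, 37.4]
eef_rot: [3.142, 0.0, -0.701]
wrist_force: [-0.1, 0.4, 0.5]
finger_gap: 43.5
```

Emit:
{"api": "send_rows", "payload": {"series": [[[0.3,0,0,-3,0],[0.3,0,0,-8,0],[0.3,0,0,-15,0],[0.3,0,0,-24,0],[0.3,0,0,-36,0],[0.3,0,0,-52,0],[0.3,0,0,-70,0],[0.3,0,0,-88,0],[0.3,0,0,-98,0],[0.3,0,0,-102,0]]], "newtons": 28}}

```text
clock: 5.45
eef_pos: [494.0, -262.4, 140.9]
eef_rot: [-3.141, -0.002, -0.701]
wrist_force: [0.9, -0.5, -2.2]
finger_gap: 43.4
```

Emit:
{"api": "send_rows", "payload": {"series": [[[0.3,0,0,-10,0],[0.3,0,0,-30,0],[0.3,0,0,-45,0],[0.3,0,0,-52,0],[0.3,0,0,-54,0],[0.3,0,0,-54,0],[0.3,0,0,-54,0]]]}}

```text
clock: 6.15
eef_pos: [493.4, -262.1, 192.6]
eef_rot: [3.141, 0.001, -0.701]
wrist_force: [-0.3, 0.1, -3.0]
finger_gap: 43.4
```

```bash
cat > d.py <<'E'
from h import *
import sys
st=manip.read_state();print(st["eef_pos"],np.degrees(st["eef_rot"]),st["finger_gap"],st["wrist_force"],st["joints"])
p=manip.camera("wrist");q=manip.camera("scene")
cv2.imwrite(f"pics/{sys.argv[1]}.png",np.vstack([p["img"][60:360],cv2.resize(q["img"][80:280,150:550],(640,320))])[...,::-1])
E
python3 d.py w2
```

```text
[ 493.44413935 -262.07774124  192.56891786] [ 1.79989527e+02  8.11782848e-02 -4.01363880e+01] 43.43513517110651 [-0.27533692  0.10876773 -2.98435238] [-5.53797869e-01  3.37409257e-01  1.52128362e+00  2.74148884e-05
  1.28432811e+00  1.71750268e+00]
```

View pics/w2.png

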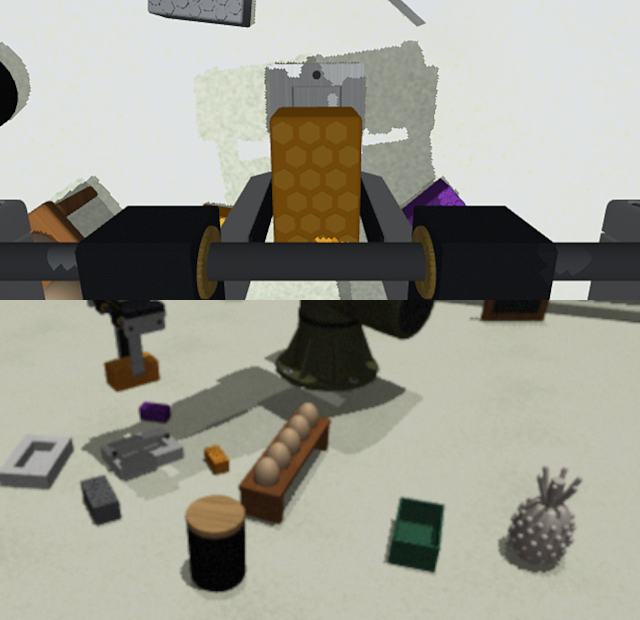

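Viewed 3 pictures. The block is held level and clear of the mould, and the route over the rack is free. I'll carry it to a viewing spot short of the tin.

Emit:
{"api": "send_rows", "payload": {"series": [[[0.3,-6,-7,0,0],[0.3,-20,-21,0,-2],[0.3,-40,-42,0,-4.5],[0.3,-64,-67,0,-7],[0.3,-88,-93,0,-10],[0.3,-112,-118,0,-13],[0.3,-136,-143,0,-15.5],[0.3,-157,-165,0,-18],[0.3,-172,-182,0,-19.5],[0.3,-180,-190,0,-20]]]}}

```text
clock: 7.25
eef_pos: [477.8, 1.6, 193.6]
eef_rot: [-3.141, -0.0, -0.347]
wrist_force: [-0.0, 0.8, -1.7]
finger_gap: 43.7
```

Emit:
{"api": "send_rows", "payload": {"series": [[[0.3,-5,-12,0,-1],[0.3,-14,-33,0,-3],[0.3,-26,-60,0,-5],[0.3,-40,-93,0,-7.5],[0.3,-54,-126,0,-10],[0.3,-68,-158,0,-12.5],[0.3,-81,-189,0,-15],[0.3,-92,-214,0,-17],[0.3,-99,-231,0,-18.5],[0.3,-102,-238,0,-19]]]}}

```text
clock: 8.25
eef_pos: [464.3, 258.9, 193.2]
eef_rot: [3.142, 0.0, -0.018]
wrist_force: [0.0, -0.8, -1.4]
finger_gap: 44.1
```

Emit:
{"api": "send_rows", "payload": {"series": [[[0.3,0,0,0,0],[0.3,0,0,0,0],[0.3,0,0,0,0]]]}}

```text
clock: 8.55
eef_pos: [464.9, 256.7, 193.5]
eef_rot: [3.141, -0.0, -0.021]
wrist_force: [-0.5, -0.8, -1.8]
finger_gap: 43.8
```

```bash
cat > e.py <<'E'
from h import *
st=manip.read_state();print(st["clock"],st["eef_pos"],np.degrees(st["eef_rot"]),st["finger_gap"])
p=manip.camera("wrist");T=campose(p,st);cv2.imwrite("pics/w3.png",p["img"][...,::-1])
hsv=cv2.cvtColor(p["img"],cv2.COLOR_RGB2HSV)
g=cv2.inRange(hsv,(65,90,20),(95,255,255));print(cv2.boundingRect(g),rect(p,T,g,50))
for d in manip.silhouettes("tin",p)[:2]: print(d["conf"],d["rect"],rect(p,T,d["pixels"],50))
m=cv2.inRange(hsv,(10,140,40),(30,255,255));m[:150]=0;top=st["eef_pos"][2]+11.6
print("block",cv2.boundingRect(m),rect(p,T,m,top))
print(np.round(proj(p,T,[[x,261.1,50] for x in(538,650)]),1))
E
python3 e.py
```

```text
8.55 [464.91146445 256.71761689 193.48627793] [ 1.79993305e+02 -2.88427207e-03 -1.21408477e+00] 43.75402919731127
(261, 0, 86, 111) ((566.548583984375, 264.4412841796875), (70.26040649414062, 50.95587921142578), 88.76634979248047)
0.62 [260.6, 0.0, 87.6, 112.2] ((584.1572875976562, 264.50250244140625), (71.6071548461914, 87.44232940673828), 89.28897094726562)
block (146, 150, 492, 242) ((476.4029846191406, 256.5658874511719), (43.29225158691406, 68.06610107421875), 88.7741470336914)
[[309.2 113.5]
 [305.6 -31.2]]
```

View pics/w3.png

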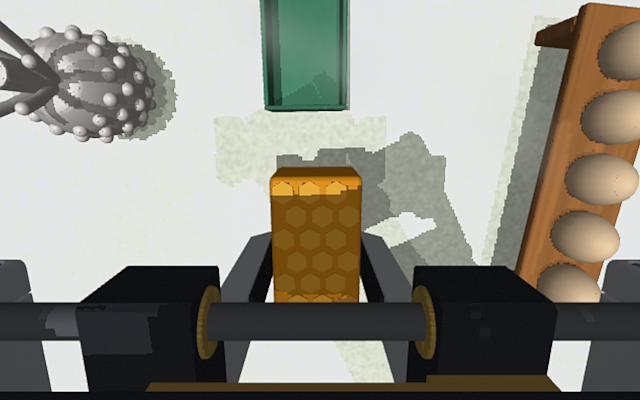

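Viewed 4 pictures. The wrist view shows the tin straight ahead (columns 261–347, near rim at row ~109), parallel to the block. The tin centre comes to about (596.5, 263.5), within 3 mm of the top-view value. I'll go above it and part of the way down.

Emit:
{"api": "send_rows", "payload": {"series": [[[0.3,5,0,0,0],[0.3,20,-1,0,0],[0.3,42,-3,0,0],[0.3,66,-5,0,0],[0.3,90,-7,0,0],[0.3,110,-8,0,0],[0.3,124,-9,0,0],[0.3,130,-9.5,0,0],[0.3,131.5,-9.5,0,0],[0.3,131.5,-9.5,0,0]]]}}

```text
clock: 9.65
eef_pos: [596.2, 264.4, 193.4]
eef_rot: [3.142, 0.0, -0.02]
wrist_force: [-0.5, -0.5, -2.1]
finger_gap: 43.6
```

Emit:
{"api": "send_rows", "payload": {"series": [[[0.3,0,0,5,0],[0.3,0,0,18,0],[0.3,0,0,36,0],[0.3,0,0,54,0],[0.3,0,0,68,0],[0.3,0,0,76,0],[0.3,0,0,78,0],[0.3,0,0,78,0],[0.3,0,0,78,0],[0.3,0,0,78,0]]]}}

```text
clock: 10.65
eef_pos: [596.7, 264.6, 116.2]
eef_rot: [-3.141, -0.001, -0.02]
wrist_force: [0.5, -0.4, -1.3]
finger_gap: 43.9
```

```bash
cat > g.py <<'E'
from h import *
import sys
st=manip.read_state();e=np.array(st["eef_pos"]);y=st["eef_rot"][2];print(st["clock"],e,np.degrees(st["eef_rot"]),st["finger_gap"])
def box(c,yaw,L,W,z0,z1):
    return np.array([[c[0]+a*np.cos(yaw)*L/2-b*np.sin(yaw)*W/2,c[1]+a*np.sin(yaw)*L/2+b*np.cos(yaw)*W/2,z] for z in(z0,z1) for a,b in((-1,-1),(1,-1),(1,1),(-1,1))])
out=[]
for n,s in(("wrist",None),("scene",(350,120)),("top",(170,120))):
    p=manip.camera(n);T=campose(p,st);k=1 if s is None else 4
    im=cv2.resize(p["img"][...,::-1] if s is None else p["img"][s[1]:s[1]+110,s[0]:s[0]+100,::-1],None,fx=k,fy=k,interpolation=2)
    o=np.array(s or (0,0))
    for B,col in((box((596.5,263.5),-.021,112,72,0,50),(0,0,255)),(box(e,y,84,44,e[2]-29.4,e[2]+11.6),(255,0,255))):
        q=((proj(p,T,B)-o)*k).astype(int)
        for r in(q[:4],q[4:]): cv2.polylines(im,[r.reshape(-1,1,2)],True,col,1)
    out.append(im)
cv2.imwrite(f"pics/{sys.argv[1]}a.png",np.hstack(out[1:]));cv2.imwrite(f"pics/{sys.argv[1]}b.png",out[0])
E
python3 g.py o1
```

```text
10.65 [596.67621503 264.60513151 116.22305601] [-1.79973966e+02 -6.42113103e-02 -1.13495420e+00] 43.89071739629777
```

View pics/o1a.png

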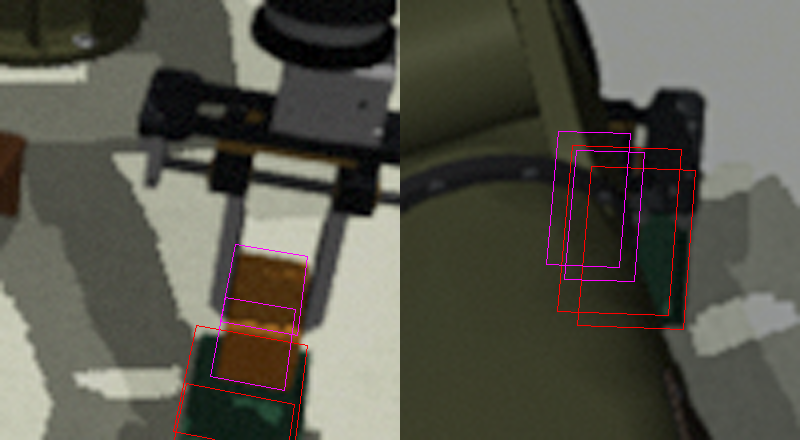

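View pics/o1b.png

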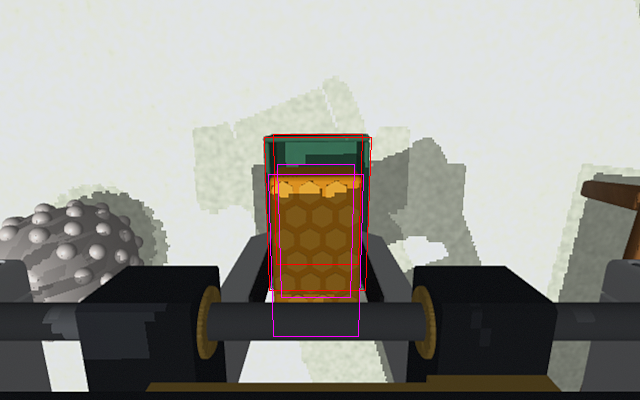

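Viewed 6 pictures. The overlays of the tin (red) and block (magenta) fit the images to about 2 mm. In the wrist view the tin's far rim is at row 135 and its sides at columns 264 and 370. I'll make a 2 mm correction and do the last descent.

Emit:
{"api": "send_rows", "payload": {"series": [[[0.3,1,0,3,0],[0.3,2,-0.5,8,0],[0.3,2,-0.5,13,0],[0.3,2,-0.5,17,0],[0.3,2,-0.5,20,0],[0.3,2,-0.5,21.5,0],[0.3,2,-0.5,21.5,0],[0.3,2,-0.5,21.5,0],[0.3,2,-0.5,21.5,0],[0.3,2,-0.5,21.5,0]]]}}

```text
clock: 11.8
eef_pos: [598.5, 265.0, 94.1]
eef_rot: [-3.141, -0.0, -0.02]
wrist_force: [-0.1, -0.1, -2.0]
finger_gap: 43.8
```

```bash
sed -i 's/(596.5,263.5)/(597.5,265)/' g.py; python3 g.py o2
```

```text
11.8 [598.46807009 264.97512421  94.11150592] [-1.79993638e+02 -1.42319220e-02 -1.13434218e+00] 43.77938308699946
```

View pics/o2a.png

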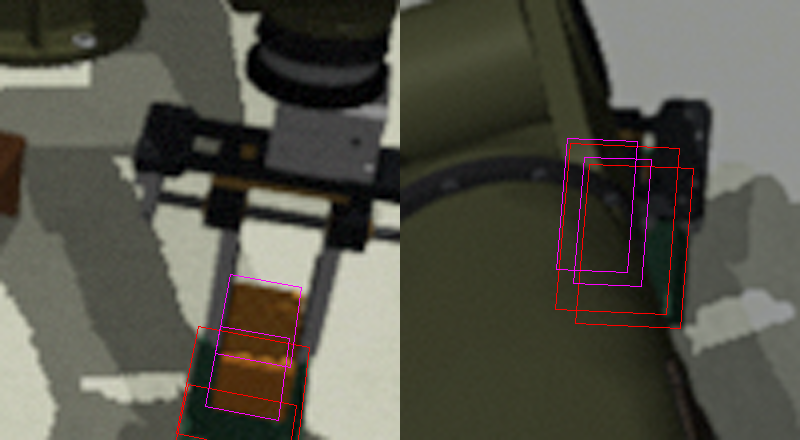

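View pics/o2b.png

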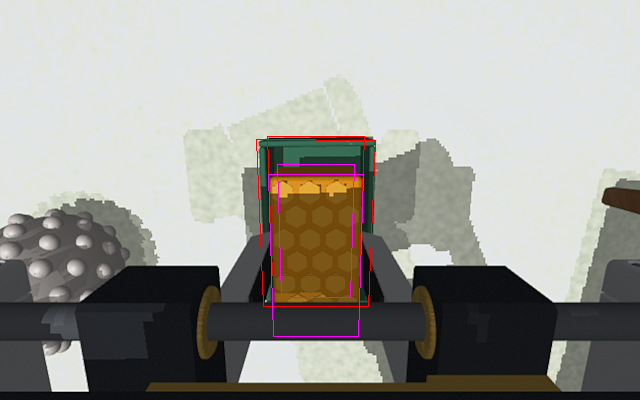

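Viewed 8 pictures. In the wrist view the tin rim spans columns 259–375 and the block 271–361, so it is centred to about 1 mm. The block's underside fits the predicted height of about 65 mm in the scene view, and the arm is still. I'm handing in.

```bash
python3 -c "
from cell import manip
s=manip.read_state();print(s['clock'],s['qd'],s['finger_gap'],s['wrist_force']);print(manip.sign_off())"
```

```text
11.95 [ 0.00037607 -0.0006877   0.00149443 -0.0014224  -0.00091693  0.00013882] 43.40822325121321 [-0.26513576  0.03879182 -2.28324038]
the job is handed in; nothing more can be done
None
```

The wax block is hovering over the green tin, still gripped and motionless. I handed the job in at about 12 s of the 42 s allowed; sign-off reports no verdict.

I gripped the block across its 44 mm width at 28 N and lifted it straight out of the mould. I carried it over the rack with about 55 mm to spare above the eggs, then lowered it over the tin.

**Last checks**
- **Height:** the underside is about 15 mm above the rim. That is worked out from the tool height and fits the scene image to within a couple of mm.
- **Centring:** the block is within about 2 mm of the tin's centre in the wrist image.
- **Alignment:** the long sides are parallel to within about 1°, and the tool is vertical.
- **Grip:** the fingers stand at 43.4 mm, closed on the block, and joint speeds are about zero.
- **Contact:** the wrist force was about 2 N, roughly the block's weight, so nothing suggests it touches the tin.

**Disagreements**
- **Tin position:** the top and wrist cameras differed by about 3 mm on where the tin stands. I went by the wrist camera; the top camera's view of the tin was mostly blocked by the arm at the end.
- **Block in the scene image:** it appeared about 2 mm off my prediction, which is within the camera calibration.
- **Bystanders:** I did not measure them again at the end. The pictures and forces gave no sign that anything was touched.

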